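Scoop walnuts and hold the loaded scoop ready over the bowl

TASK

Pick up the red scoop, scoop at least two walnuts out of the steel tray with it, and finish while still holding the loaded scoop level and still in the air, its pan over the middle of the white bowl and its underside at least 10 cm above the bench, ready for the cook: do not tip it out and do not put it down. Do not touch the walnuts with the gripper, and let none fall outside the tray: at the end every walnut is in the scoop or still in the tray. Leave the bowl, mug, pepper shaker and yoghurt pot where they stand.

Things in the scene. Friction and masses are not known exactly. Their poses are not given: they have to be found in the camera images.
- scoop: loose red plastic scoop, 0.13 to 0.21 kg, standing flat on the bench. Origin: in the plane of its underside, under the pan's centre; z up, +x towards its open mouth. Pan: x = -50 mm (back wall, 42 mm high) to +50 mm (front edge of the lip); outer width 96 mm (y = -48 to +48), walls 3 mm, floor 2 mm thick. The side walls are 42 to 38 mm high behind x = -22 mm, fall to 5 mm at x = +12 mm and stay a low rim from there
- scoop_grip (a point): point on the scoop's grip, 95 mm above the underside: the grip is an upright black square post, 24 x 24 mm, behind the back wall, centred at the scoop's x = -62 mm, y = 0, 122 mm high, free of other parts above 45 mm; its rear face is at x = -74 mm. Hold it with the fingers closing along the scoop's x axis, so that the scoop cannot nod
- scoop_lip (a point): middle of the front edge of the scoop's lip, at its underside (scoop x = +50 mm). The lip is a ramp, 1.2 mm thick in front, rising to 3.4 mm at x = +44 mm, then dropping to the floor, so that a ball which has passed it stays in. A ball still on the ramp rolls off in front: draw the scoop back a little before lifting
- scoop_pan (a point): middle of the inside of the scoop's pan, 14 mm above its inner floor (scoop x = -4 mm, z = +16 mm); the centres of walnuts lying in the pan are within 60 mm of it
- tray: narrow open steel tray, fixed to the bench. Origin: centre of its underside, z up, x along its length. Inner length 280 mm (x = -140 to +140), inner width 106 mm, floor 3 mm thick, walls 4 mm thick and 45 mm high. The walnuts start in its +x half; the -x half is empty, long enough to set the scoop in with its mouth towards +x
- tray_end (a point): middle of the foot of the tray's +x end wall, on the inner floor (tray x = +140 mm, 3 mm up). Walnuts that the scoop, sliding along the floor, pushes against this wall climb over its lip into the pan
- bowl: loose white bowl, 110 mm across, 49 mm high, standing on the bench; origin: centre of its underside
- walnut0: walnut in its shell, a brown ball 28 mm across, smooth (friction about 0.3), 13 g, rolls; origin: its centre
- walnut1: walnut in its shell, a brown ball 28 mm across, smooth (friction about 0.3), 13 g, rolls; origin: its centre
- walnut2: walnut in its shell, a brown ball 28 mm across, smooth (friction about 0.3), 13 g, rolls; origin: its centre
- walnut3: walnut in its shell, a brown ball 28 mm across, smooth (friction about 0.3), 13 g, rolls; origin: its centre
- walnut4: walnut in its shell, a brown ball 28 mm across, smooth (friction about 0.3), 13 g, rolls; origin: its centre
- mug: bystander: loose mug, 83 x 117 mm, 94 mm high, left of the bowl; origin: centre of its underside
- pepper: bystander: loose pepper shaker, 44 mm across, 90 mm high; origin: centre of its underside
- yoghurt: bystander: loose closed yoghurt pot, 72 mm across, 72 mm high, to the right of the bowl; origin: centre of its underside
Not all that is in view belongs to the job. Leave any blue or purple look-alike of the bowl alone.

How it is judged:
By the outcome, as a careful person would: the job done as asked, in the order asked, and still so for the second after the job is handed in, while the arm keeps its last pose, push and grip.
It also fails if it takes over 54 s, if anything falls off the work surface, if the arm or the gripper's body presses on something with over 40 N, if the wrist force passes 120 N, or if a joint passes its speed limit or range.

ROBOT

A 6-joint arm with a two-finger parallel gripper is mounted at the origin on a cart in front of the work surface, level with it; the furniture and walls round the work are solid. World frame = base frame: x ahead of the robot, y to its left, z up, the work surface at z = 0. Lengths are in m, angles in degrees, forces in N, time in s.
With the tool pointing down it reaches from about 0.325 to 0.775 m from the base axis. Payload 5.5 kg.
Tool frame: the origin (TCP) lies at the centre of the arm's flange, where the gripper is bolted on; the fingertips stand 182 mm ahead of it and the grasp point (between the pads) lies 163 mm ahead of it; z points along the fingers, y is the line along which they close (so a half turn about z gives the same grasp; the last joint's range is limited). The gripper opens to 88 mm and grips with 3 to 60 N. Pads are 20 mm wide; open, the fingers measure 115 mm over their backs; the gripper's body (75 mm by 178 mm) begins 61 mm behind the grasp point.
Start: joints at [-3.249, 5.22, 70.514, -0, 104.267, -3.249], TCP at [0.6, -0, 0.405] pointing down, gripper open.
Joint ranges: [-164.24, 164.24], [-49.07, 125.15], [9.68, 141.18], [-86.29, 266.29], [3.28, 154.24], [-151.56, 151.56]. Speed limits (degrees/s): [147.25, 147.25, 172.46, 180, 180, 180].

INTERFACE

Orientations are given as [roll, pitch, yaw] about the fixed x, y, z axes, in that order (R = Rz(yaw) Ry(pitch) Rx(roll)).
In Python, from station import r gives the robot as it stands. The module is installed in compiled form; this text tells all that it offers. Calls block until the motion is done:
- r.reach(position, orientation): joint-space move of the TCP to a pose.
- r.servo_line(position, rotation=None, speed=0.15): straight line of the TCP; rotation=None keeps the orientation; speed is the mean speed in m/s.
- r.move_joints(angles): joint-space move.
- r.let_go() and r.grab(squeeze=None): open the fingers fully, or close them until they stop; squeeze is the grip in N (None keeps the last).
- r.wait(seconds).
- r.inverse_kinematics(position, orientation): joint angles nearest the present ones, or None.
- r.sense(): the state.
- r.snapshot(name): name is "scene" or "side" or "wrist"; returns a dict with "frame" (480x640x3 uint8, red, green, blue), "fx", "fy", "cx", "cy" (pixels), "R" (3x3) and "t" (3): a world point X has camera coordinates R X + t. Camera axes: x right, y down, z forward; pixel columns grow to the right and rows downward; lengths in m; the calibration is good to about 2 mm. A picture is of the moment at which its call begins. There is no depth.
A pose or a line that the arm cannot do raises r.IKError and nothing moves.
- r.hand_in(): hands the job in; it is judged then, once.
The state is a dict: "clock": time; "joints": joint angles; "joint_vel": joint speeds; "joint_torque": joint torques, N m; "tcp_pos": TCP position; "orientation": TCP orientation; "contact_force": force on the tool from outside, world axes, zero at the start; "torque": the same for the moment, N m; "opening": finger opening in m; "gripper_force": force on a finger pad.
Only numpy, scipy, OpenCV 4.12 (cv2) and the standard library are available. Lean on these libraries where they do the work, as an engineer would, in place of code of your own. Each camera call takes 0.05 s, during which the arm holds its last target. There are 200 camera calls.

## Working session

There is one attempt and no reset: what is moved stays moved. The work goes in short steps, each a Python script; the robot and the scene stay as the last script left them, time stands still between calls to the robot, and variables do not carry over. Pictures are saved under pics/ and viewed, at most 10 in all, crops included, and the job is handed in when it is done.

```bash
mkdir -p pics
python3 - <<'E'
from station import r
import cv2,pickle
d={}
for n in("scene","side","wrist"):
    s=r.snapshot(n); d[n]=s; cv2.imwrite(f"pics/{n}0.png",s["frame"][:,:,::-1])
    print(n,s["fx"],s["cx"],s["cy"],(-s["R"].T@s["t"]).round(3))
pickle.dump(d,open("s0.pkl","wb"))
print(r.sense())
E
```

```text
scene 567.5111241038044 316.6192456388845 236.25367497074606 [-0.347  0.554  0.882]
side 596.0900659107582 325.4836946700796 246.87040572615132 [ 0.18 -1.07  0.98]
wrist 425.68976465972105 319.21400855063854 237.23492870432275 [0.599 0.07  0.384]
{'clock': 0.15, 'joints': array([-3.24778414e+00,  5.25180382e+00,  7.05653992e+01,  1.06773302e-03,
        1.04267513e+02, -3.25008497e+00]), 'joint_vel': array([ 0.06185776, -0.11494393, -0.09981786,  0.05386329,  0.11127766,
       -0.03902557]), 'joint_torque': array([ 1.35033202e-03, -4.47044814e+01, -4.06907630e+01,  6.99103042e-02,
        2.74600578e-02, -1.16549641e-04]), 'tcp_pos': array([6.00040387e-01, 8.24206580e-06, 4.03787241e-01]), 'orientation': array([-1.79915479e+02, -5.83642996e-03,  9.00025589e+01]), 'contact_force': array([-0.07205277, -0.12464065, -0.02331601]), 'torque': array([-0.04571144,  0.03919774, -0.0429269 ]), 'gripper_force': 0.0, 'opening': 0.08753175807212588}
```

View pics/scene0.png

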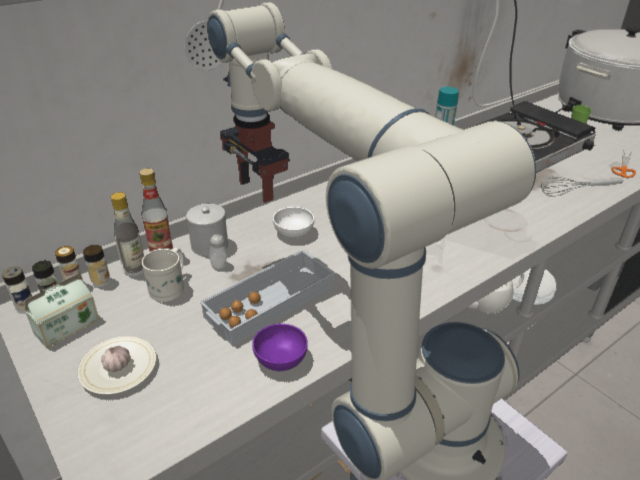

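View pics/wrist0.png

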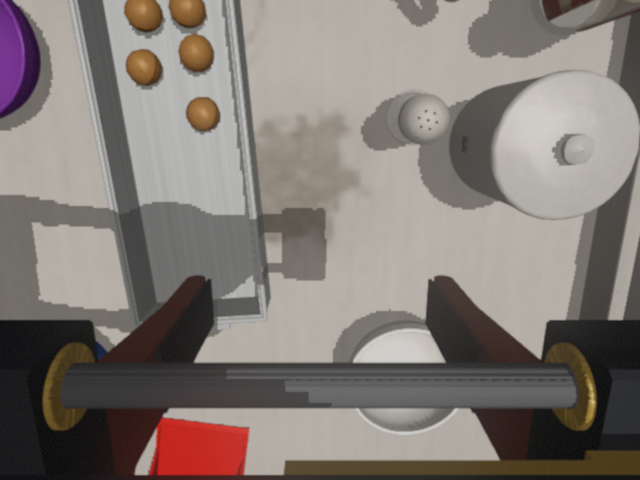

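View pics/side0.png

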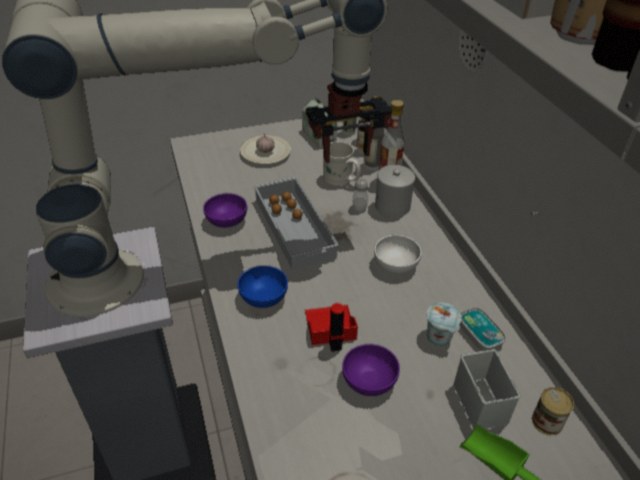

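Side view: white bowl at (397,255), with purple (371,370), (225,210) and blue (263,287) look-alikes. The red scoop is at (333,324), with its black post at (337,325); the green scoop at (500,452) is a decoy. The walnut tray is at (295,220). A small grey box at (485,390) is not the tray.

```bash
cat > h.py <<'E'
import numpy as np,cv2
def ray(s,u,v,z=0.0):
    d=s["R"].T@np.array([(u-s["cx"])/s["fx"],(v-s["cy"])/s["fy"],1]); c=-s["R"].T@s["t"]
    return c+d*(z-c[2])/d[2]
def proj(s,X):
    p=s["R"]@np.asarray(X,float)+s["t"]; return np.array([s["fx"]*p[0]/p[2]+s["cx"],s["fy"]*p[1]/p[2]+s["cy"]])
def save(s,n,box=None,k=1):
    f=s["frame"][:,:,::-1]
    if box: f=f[box[1]:box[3],box[0]:box[2]]
    cv2.imwrite(f"pics/{n}.png",cv2.resize(f,None,fx=k,fy=k,interpolation=cv2.INTER_CUBIC))
E
python3 - <<'E'
from station import r
from h import *
import pickle
d=pickle.load(open("s0.pkl","rb")); s=d["side"];w=d["wrist"]
print("R",w["R"].round(3))
for n,u,v,z in[("bowl",397,250,.045),("scoop post top",337,309,.122),("scoop",320,335,0.),("purple",371,370,.04),("blue",263,287,.04),("yog",442,312,.07),("pepper",362,183,.09)]: print(n,ray(s,u,v,z).round(3))
for n,u,v,z in[("tray R near",265,318,.045),("tray near L outer",137,330,.045),("tray far R",237,0,.045),("trayfarL",70,0,.045),("n",203,114,.017),("n",143,67,.017),("n",196,53,.017)]: print(n,ray(w,u,v,z).round(3))
print(r.sense()["clock"])
p=ray(s,337,309,.122)
r.reach([p[0]-.0,p[1]-.02,.42],[180,0,90])
s=r.snapshot("wrist"); save(s,"w1"); pickle.dump(s,open("s1.pkl","wb"));print(r.sense()["clock"],p)
E
```

```text
R [[ 1.    -0.001 -0.002]
 [-0.    -0.966  0.257]
 [-0.003 -0.257 -0.966]]
bowl [ 0.679 -0.151  0.045]
scoop post top [ 0.46  -0.348  0.122]
scoop [ 0.441 -0.304  0.   ]
purple [ 0.497 -0.447  0.04 ]
blue [ 0.353 -0.17   0.04 ]
yog [ 0.679 -0.377  0.07 ]
pepper [0.671 0.063 0.09 ]
tray R near [ 0.551 -0.093  0.045]
tray near L outer [ 0.438 -0.105  0.045]
tray far R [0.539 0.156 0.045]
trayfarL [0.419 0.156 0.045]
n [0.502 0.078 0.017]
n [0.456 0.114 0.017]
n [0.499 0.125 0.017]
0.15
1.6667 [ 0.45983408 -0.3483262   0.122     ]
```

View pics/w1.png

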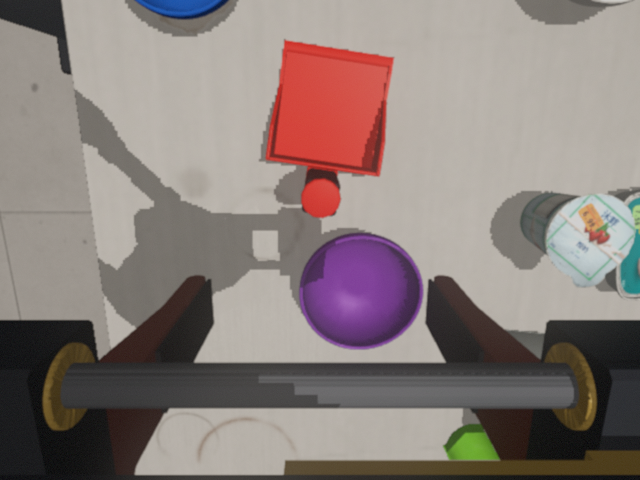

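Wrist view: the red scoop has its mouth up in the image (about +y). Lip corners are at (285,42) and (392,57), back corners at (268,160) and (379,174), and the post cap at (321,198). Next a picture of the tray from above.

Run:
```python
from station import r
from h import *
import pickle
from scipy.optimize import least_squares
s=pickle.load(open("s1.pkl","rb"))
M=[((.05,.048,.002),(285,42)),((.05,-.048,.002),(392,57)),((-.05,.048,.042),(268,160)),((-.05,-.048,.042),(379,174)),((-.062,0,.122),(321,198))]
def f(p):
    c,t=np.cos(p[2]),np.sin(p[2]);R=np.array([[c,-t,0],[t,c,0],[0,0,1]])
    return np.concatenate([proj(s,R@np.array(m)+[p[0],p[1],0])-u for m,u in M])
o=least_squares(f,[.45,-.28,1.5]);print("scoop",o.x,np.degrees(o.x[2]),o.fun.round(1))
d=pickle.load(open("s0.pkl","rb"));print("bowl scene",ray(d["scene"],294,220,.047),"side",ray(d["side"],397,252,.047))
r.reach([.49,.04,.5],[180,0,90])
s=r.snapshot("wrist"); save(s,"w2"); pickle.dump(s,open("s2.pkl","wb"));print(r.sense()["clock"])
```

```text
scoop [ 0.46916672 -0.28408357  1.43743004] 82.35867456741086 [-1.5 -1.7  1.1 -0.8 -1.8  0.4  1.   1.9  0.9  0.4]
bowl scene [ 0.66972824 -0.15202818  0.047     ] side [ 0.67558308 -0.15972803  0.047     ]
3.2583
```

View pics/w2.png

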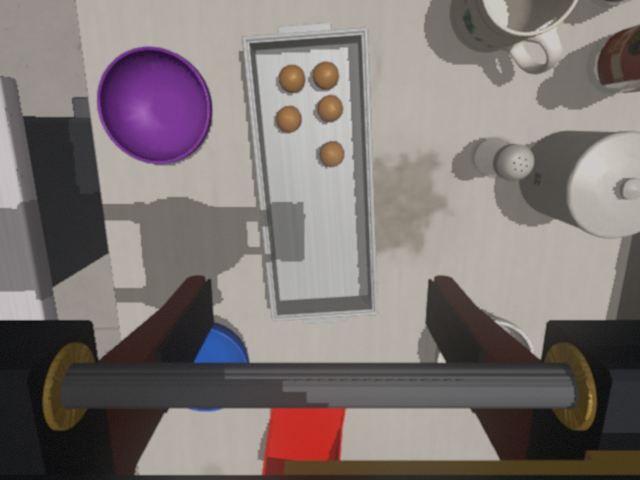

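Tray rim outer corners in the picture: (244,39), (368,30), (274,319), (375,312). Five walnuts are at the far (+y) end. One enlarged montage will refine the corners and confirm the scoop and bowl.

Run:
```python
from h import *
import pickle
a=pickle.load(open("s2.pkl","rb"))["frame"];b=pickle.load(open("s1.pkl","rb"))["frame"];c=pickle.load(open("s0.pkl","rb"))["side"]["frame"]
k=lambda f,x,y,w,h,W,H:cv2.resize(f[y:y+h,x:x+w],(W,H),interpolation=cv2.INTER_CUBIC)
top=np.hstack([k(a,235,20,160,70,640,280),np.zeros((280,160,3),np.uint8)]);
bot=k(a,255,280,160,40,640,160)
m=np.zeros((600,800,3),np.uint8);m[:280]=top;m[280:440,:640]=bot
m[440:600,:160]=k(b,255,30,160,180,160,160)
m[440:600,170:490]=k(c,360,220,80,40,320,160);m[440:600,500:660]=k(c,290,290,80,80,160,160)
cv2.imwrite("pics/m.png",m[:,:,::-1])
```

```text
(no output)
```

View pics/m.png

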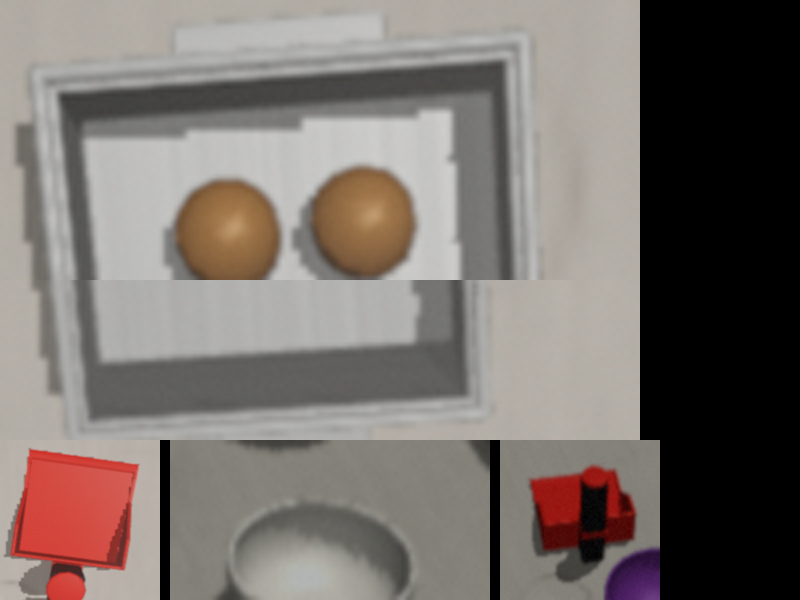

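Run:
```python
from station import r
from h import *
import pickle
from scipy.optimize import least_squares
s=pickle.load(open("s2.pkl","rb"))
M=[((.144,.057,.045),(243,37)),((.144,-.057,.045),(367,28.3)),((.14,.053,.045),(249.5,43.7)),((.14,-.053,.045),(361.3,35)),
((-.144,.057,.045),(272.5,319.3)),((-.144,-.057,.045),(377,313.8)),((-.14,.053,.045),(277.5,315)),((-.14,-.053,.045),(372,309.5))]
def f(p):
    c,t=np.cos(p[2]),np.sin(p[2]);R=np.array([[c,-t,0],[t,c,0],[0,0,1]])
    return np.concatenate([proj(s,R@np.array(m)+[p[0],p[1],0])-u for m,u in M])
o=least_squares(f,[.49,.05,1.6]);print("tray",o.x.tolist(),np.degrees(o.x[2]),o.fun.round(1))
c,t=np.cos(o.x[2]),np.sin(o.x[2])
for u,v in((292,78),(326,75),(289,119),(330,108),(332,154)):
    p=ray(s,u,v,.017)[:2]-o.x[:2]; print("nut",(p@[c,t]).round(3),(p@[-t,c]).round(3))
y=1.43743;P=np.array([.46917,-.28408]);g=P-.062*np.array([np.cos(y),np.sin(y)]);print("post",g)
for ps in(172.36,-7.64):
  for q in([*g,.258],[.5,-.03,.27],[.5,.06,.26],[.68,-.21,.4]):
    j=r.inverse_kinematics(q,[180,0,ps]);print(ps,None if j is None else np.round(j,1))
```

```text
tray [0.48484885590771837, 0.0465034196778861, 1.6364627795267597] 93.76241059713107 [ 1.6  1.6 -1.3  1.3 -0.2 -0.8  0.3 -0.4  1.1 -0.7 -1.1 -1.5 -0.6  0.
  0.2 -0.3]
nut 0.109 0.017
nut 0.11 -0.018
nut 0.069 0.023
nut 0.077 -0.02
nut 0.03 -0.019
post [ 0.46092578 -0.34552943]
172.36 [ -40.2    2.7   88.     0.    89.3 -122.6]
172.36 [ -7.3  -9.3  98.4   0.   91.  -89.7]
172.36 [  3.   -8.6  98.8   0.   89.9 -79.4]
172.36 [ -19.9   23.4   49.8    0.   106.8 -102.3]
-7.64 [-40.2   2.7  88.   -0.   89.3  57.4]
-7.64 [-7.3 -9.3 98.4 -0.  91.  90.3]
-7.64 [  3.   -8.6  98.8  -0.   89.9 100.6]
-7.64 [-19.9  23.4  49.8  -0.  106.8  77.7]
```

Run:
```python
from station import r
from h import *
import pickle
g=[.46093,-.34553]
r.reach([*g,.37],[180,0,-7.64])
r.servo_line([*g,.258],speed=.12)
r.grab(45)
S=r.sense();print(S["opening"],S["gripper_force"],S["contact_force"],S["tcp_pos"],S["orientation"])
r.servo_line([*g,.40],speed=.12)
S=r.sense();print(S["opening"],S["gripper_force"],S["contact_force"],S["torque"],S["tcp_pos"],S["orientation"])
s=r.snapshot("wrist"); save(s,"w3"); s["S"]=S; pickle.dump(s,open("s3.pkl","wb"));print(S["clock"])
```

```text
0.023451094911701945 44.94950473308563 [-0.03830006  1.20255378 -0.6683668 ] [ 0.46093442 -0.34547226  0.25794966] [-1.79990390e+02  8.30965168e-03 -7.63817975e+00]
0.02389622070512637 44.94915068149567 [ 0.11105057  0.93961926 -1.76261607] [-0.01925566  0.15714929  0.04964932] [ 0.46092807 -0.34554877  0.39876776] [-1.79940195e+02  9.58190973e-02 -7.64176251e+00]
8.1833
```

View pics/w3.png

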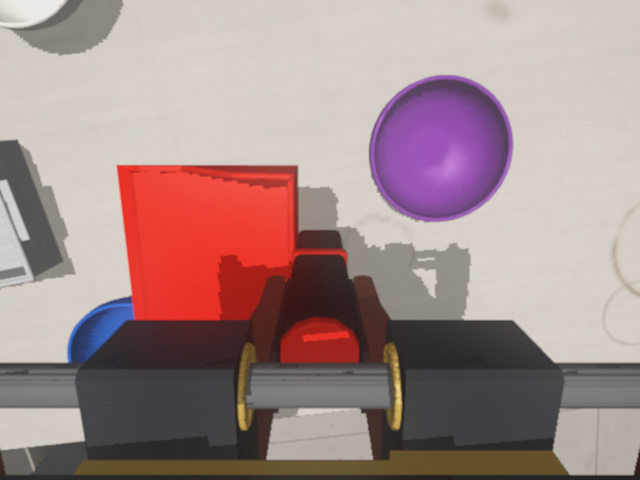

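The scoop is held by its post, mouth to the left. Its visible corners are the lip at (118,166) and the back wall top at (297,166). Now I'll check how it sits in the hand.

Run:
```python
from h import *
import pickle
from scipy.optimize import least_squares
s=pickle.load(open("s3.pkl","rb"));S=s["S"];T=S["tcp_pos"];z0=T[2]-.258
M=[((.05,-.048,.004),(118.5,166)),((-.05,-.048,.042),(297.5,166))]
def pr(p):
    a=np.radians(82.36)+p[1];c,t=np.cos(a),np.sin(a);R=np.array([[c,-t,0],[t,c,0],[0,0,1]])
    return [proj(s,R@(np.array(m)+[.062+p[0],p[2],0])+[T[0],T[1],z0]) for m,u in M]
print(pr([0,0,0]))
o=least_squares(lambda p:np.concatenate([(a-u[1]) for a,u in zip(pr(p),M)]+[[p[0]*500]]),[0,0,0]);print("dx,yaw,dy",o.x,np.degrees(o.x[1]),o.fun)
```

```text
[array([113.06605861, 163.08267964]), array([291.80295354, 170.62460232])]
dx,yaw,dy [-0.00427102  0.03437761 -0.00228217] 1.9696921382613493 [-0.33302387 -0.23865518 -0.20988393  0.25389555 -2.13551134]
```

Run:
```python
from h import *
import pickle
from scipy.optimize import least_squares
s=pickle.load(open("s3.pkl","rb"));S=s["S"];T=S["tcp_pos"];z0=T[2]-.258
f=s["frame"].astype(int);m=(f[:,:,0]>110)&(f[:,:,1]<70)&(f[:,:,2]<70)
print("top row by col",[(c,int(np.argmax(m[:,c]))) for c in range(110,300,12)],"right col by row",[(q,int(np.where(m[q,:310])[0].max())) for q in range(166,230,8)],"left",[(q,int(np.argmax(m[q,:]))) for q in range(166,300,16)])
M=[((.05,-.048,.0),(118.5,166)),((-.05,-.048,.0),(297.5,166))]
def pr(p):
    a=np.radians(82.36)+p[1];c,t=np.cos(a),np.sin(a);R=np.array([[c,-t,0],[t,c,0],[0,0,1]])
    return [proj(s,R@(np.array(m)+[.062+p[0],p[2],0])+[T[0],T[1],z0]) for m,u in M]
print(pr([0,0,0]))
```

```text
top row by col [(110, 0), (122, 166), (134, 166), (146, 166), (158, 166), (170, 166), (182, 166), (194, 166), (206, 166), (218, 166), (230, 166), (242, 166), (254, 167), (266, 167), (278, 167), (290, 167)] right col by row [(166, 247), (174, 296), (182, 296), (190, 296), (198, 296), (206, 297), (214, 297), (222, 297)] left [(166, 118), (182, 120), (198, 122), (214, 124), (230, 125), (246, 127), (262, 129), (278, 131), (294, 133)]
[array([116.45236185, 162.4127198 ]), array([296.67970245, 162.28698196])]
```

```bash
cat >> h.py <<'E'
TR=np.array([.48485,.0465]);A=1.63646;e=np.array([np.cos(A),np.sin(A)]);n=np.array([-np.sin(A),np.cos(A)])
YAW=np.degrees(A)-90
def tcp(cx,dy,under):  # scoop origin at tray (cx, dy), underside height; scoop assumed centred on the post
    p=TR+(cx-.062)*e+dy*n; return [p[0],p[1],under+.258]
E
python3 - <<'E'
from station import r
from h import *
import pickle
r.reach(tcp(-.058,-.001,.14),[180,0,YAW])
r.servo_line(tcp(-.058,-.001,.065),speed=.12)
r.wait(.2)
S=r.sense();s=r.snapshot("wrist");save(s,"w4");s["S"]=S;pickle.dump(s,open("s4.pkl","wb"));print(S["clock"],S["tcp_pos"],S["orientation"],tcp(-.058,-.001,.065))
E
```

```text
10.275 [ 0.49389592 -0.07321879  0.32415348] [ 1.79968675e+02 -1.07325176e-01  3.76174771e+00] [np.float64(0.4937218244559491), np.float64(-0.07317577336630345), 0.323]
```

View pics/w4.png

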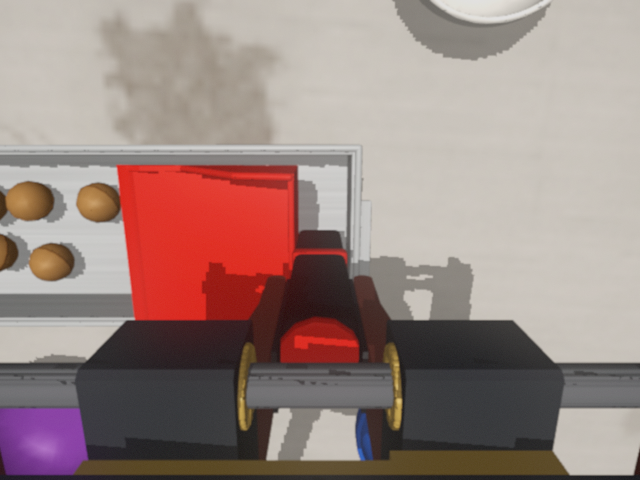

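Run:
```python
from h import *
import pickle
s=pickle.load(open("s4.pkl","rb"));g=s["frame"].astype(int).sum(2)//3
for c in(60,100,220):print(c,list(zip(range(140,158),g[140:158,c])))
print(list(zip(range(314,330),g[314:330,60])))
L=lambda u,v,z:[round(float(q),4) for q in((ray(s,u,v,z)[:2]-TR)@e,(ray(s,u,v,z)[:2]-TR)@n)]
print("far rim",L(60,145.5,.045),L(300,145.5,.045),"near",L(60,325,.045),"scoop",L(119,165.5,.066),L(297,166,.066),"back end outer",L(361,150,.045))
```

```text
60 [(140, np.int64(195)), (141, np.int64(195)), (142, np.int64(195)), (143, np.int64(193)), (144, np.int64(187)), (145, np.int64(180)), (146, np.int64(190)), (147, np.int64(196)), (148, np.int64(196)), (149, np.int64(186)), (150, np.int64(170)), (151, np.int64(155)), (152, np.int64(168)), (153, np.int64(180)), (154, np.int64(157)), (155, np.int64(124)), (156, np.int64(122)), (157, np.int64(126))]
100 [(140, np.int64(192)), (141, np.int64(192)), (142, np.int64(192)), (143, np.int64(191)), (144, np.int64(185)), (145, np.int64(181)), (146, np.int64(191)), (147, np.int64(200)), (148, np.int64(198)), (149, np.int64(188)), (150, np.int64(168)), (151, np.int64(147)), (152, np.int64(157)), (153, np.int64(179)), (154, np.int64(158)), (155, np.int64(122)), (156, np.int64(124)), (157, np.int64(127))]
220 [(140, np.int64(160)), (141, np.int64(158)), (142, np.int64(156)), (143, np.int64(151)), (144, np.int64(155)), (145, np.int64(178)), (146, np.int64(195)), (147, np.int64(206)), (148, np.int64(206)), (149, np.int64(189)), (150, np.int64(169)), (151, np.int64(154)), (152, np.int64(168)), (153, np.int64(181)), (154, np.int64(158)), (155, np.int64(129)), (156, np.int64(126)), (157, np.int64(130))]
[(314, np.int64(115)), (315, np.int64(110)), (316, np.int64(113)), (317, np.int64(148)), (318, np.int64(184)), (319, np.int64(185)), (320, np.int64(168)), (321, np.int64(172)), (322, np.int64(188)), (323, np.int64(196)), (324, np.int64(194)), (325, np.int64(184)), (326, np.int64(181)), (327, np.int64(191)), (328, np.int64(194)), (329, np.int64(193))]
far rim [0.0343, -0.0581] [-0.1092, -0.058] near [0.0528, 0.0594] scoop [-0.0094, -0.0482] [-0.1083, -0.0479] back end outer [-0.1457, -0.0553]
```

Scoop edge and tray rim rows show the scoop parallel to the tray and within about 1 mm of centre. Now lower until it touches the tray floor.

Run:
```python
from station import r
from h import *
r.servo_line(tcp(-.060,-.0003,.010),[180,0,YAW],speed=.1);r.wait(.2)
S=r.sense();F0=S["contact_force"];print(F0,S["tcp_pos"])
u=.010
while u>-.002:
    u-=.001
    r.servo_line(tcp(-.060,-.0003,u),speed=.02);S=r.sense();F=S["contact_force"]-F0
    print(round(u,4),F.round(2),S["tcp_pos"][2].round(4))
    if F[2]>3: break
print(S["clock"],S["orientation"],S["torque"])
```

```text
[-0.56276824  0.3770865  -1.1229736 ] [ 0.49338624 -0.07524333  0.26896355]
0.009 [ 0.12  0.33 -0.71] 0.2671
0.008 [ 0.81  0.29 -1.9 ] 0.2659
0.007 [-0.34 -0.13  0.51] 0.2649
0.006 [-0.12 -0.55 -0.49] 0.2639
0.005 [ 1.64 -0.91 -1.13] 0.2629
0.004 [ 0.7  -0.33 -0.03] 0.2619
0.003 [ 0.42 -0.24 -0.41] 0.261
0.002 [-3.08  0.39  6.01] 0.2609
13.225 [ 1.79992937e+02 -2.89781028e-02  3.76736188e+00] [ 0.10708978  0.84424462 -0.0060636 ]
```

Run:
```python
from station import r
from h import *
u=.0023
def go(c,sp):
    r.servo_line(tcp(c,-.0003,u),speed=sp);S=r.sense();F=S["contact_force"]
    print(round(c,4),"along",round(float(F[:2]@e),1),"lat",round(float(F[:2]@n),1),"z",round(F[2],1),S["tcp_pos"][2].round(4),S["clock"]);return float(F[:2]@e)
go(-.03,.05);go(.03,.05);go(.075,.05);go(.082,.03)
for c in(.084,.0855,.087,.088):
    if go(c,.02)<-9: break
r.wait(.4)
s=r.snapshot("wrist");save(s,"w5")
print(r.sense()["contact_force"],r.sense()["opening"])
```

```text
-0.03 along -1.3 lat 0.3 z 5.9 0.2609 13.975
0.03 along -2.4 lat 0.2 z 5.5 0.2609 15.325
0.075 along -1.3 lat -0.5 z 5.9 0.2609 16.375
0.082 along -2.1 lat -0.3 z 5.9 0.2609 16.7583
0.084 along -2.6 lat -0.6 z 5.6 0.2609 17.0083
0.0855 along -3.0 lat 0.1 z 5.8 0.2609 17.2583
0.087 along -3.0 lat -0.2 z 6.6 0.261 17.5083
0.088 along -2.6 lat 0.2 z 5.9 0.2609 17.7583
[ 0.5794538  -2.97971982  5.64067358] 0.023485191191895086
```

View pics/w5.png

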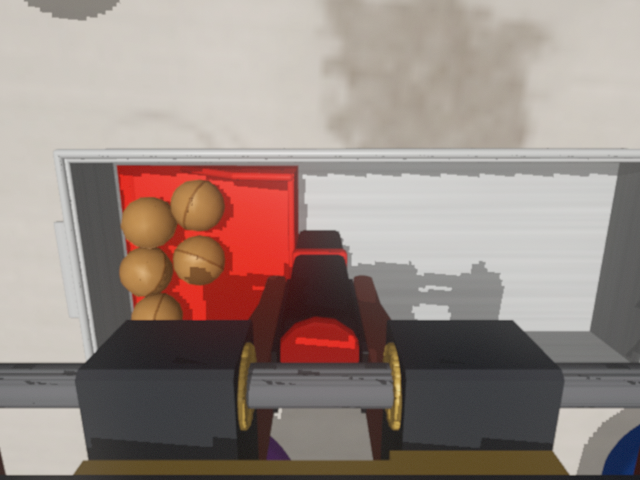

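All five walnuts are in the pan behind the lip's crest, at pixels (148,222), (197,205), (198,260), (146,271) and (157,310). Next: draw back gently, lift, and carry to the bowl.

Run:
```python
from station import r
from h import *
r.servo_line(tcp(.065,-.0003,.0023),speed=.025);r.wait(.3)
r.servo_line(tcp(.065,-.0003,.02),speed=.03)
r.servo_line(tcp(.065,-.0003,.15),speed=.07);r.wait(.2)
S=r.sense();print(S["clock"],S["contact_force"],S["opening"],S["orientation"])
p=np.array([.673,-.156])-.062*e
r.servo_line([*p,.15+.258],speed=.06);r.wait(.5)
S=r.sense();print(S["clock"],S["contact_force"],S["tcp_pos"],S["orientation"])
a=r.snapshot("wrist")["frame"];b=r.snapshot("side")["frame"]
m=np.zeros((600,800,3),np.uint8);m[:330,:440]=cv2.resize(a,(440,330));m[:330,440:]=cv2.resize(b[150:400,250:523],(360,330))
m[330:,:400]=cv2.resize(a[130:346,60:380],(400,270));c=r.snapshot("scene")["frame"];m[330:,400:]=cv2.resize(c[160:376,150:470],(400,270))
cv2.imwrite("pics/f.png",m[:,:,::-1])
```

```text
22.525 [ 0.30778748  0.22516748 -3.31290694] 0.02397560158055052 [1.79999947e+02 1.43167013e-02 3.76370156e+00]
28.6583 [-0.20469987  0.4308944  -2.70667705] [ 0.67707885 -0.2178398   0.40799028] [-1.79999216e+02  1.45370065e-03  3.76427813e+00]
```

View pics/f.png

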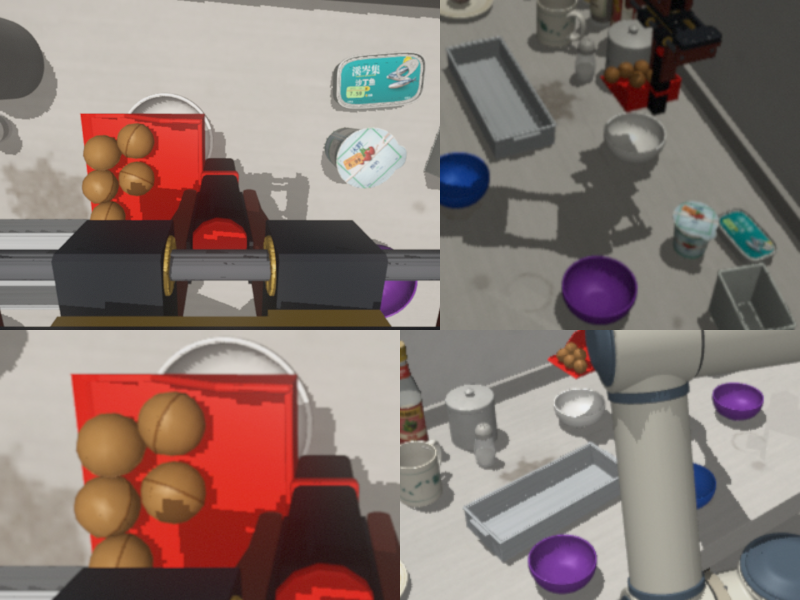

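All five walnuts are in the scoop and the tray is empty. The bystanders look undisturbed. Now a numeric check of the pan centre against the bowl centre, before handing in.

Run:
```python
from station import r
from h import *
import pickle
from scipy.optimize import least_squares
d=pickle.load(open("s0.pkl","rb"))
def ell(c,s): return np.array([proj(s,[c[0]+.055*np.cos(a),c[1]+.055*np.sin(a),.049]) for a in np.linspace(0,6.283,60)])
for k,u,v in(("side",397,252),("scene",294,219)):
    s=d[k];E=ell([.673,-.156],s);print(k,"pred bbox cols",E[:,0].min().round(),E[:,0].max().round(),"rows",E[:,1].min().round(),E[:,1].max().round())
    g=s["frame"].astype(int);
    print(" row",[int(x) for x in g[v,u-34:u+36:2].sum(1)//3],"\n col",[int(x) for x in g[v-26:v+30:2,u].sum(1)//3])
w=r.snapshot("wrist");print("wrist",ray(w,243,137,.049),ray(w,308,196,.049),"pan",r.sense()["tcp_pos"][:2]+.062*e)
```

```text
side pred bbox cols 372.0 419.0 rows 235.0 267.0
 row [129, 126, 124, 129, 127, 119, 130, 128, 143, 152, 160, 165, 172, 175, 178, 178, 179, 176, 173, 168, 160, 155, 147, 136, 119, 100, 82, 75, 82, 140, 128, 126, 127, 125, 127] 
 col [129, 128, 126, 126, 130, 99, 91, 98, 100, 117, 144, 161, 171, 176, 177, 176, 169, 168, 168, 167, 132, 90, 83, 75, 65, 66, 62, 64]
scene pred bbox cols 274.0 315.0 rows 207.0 230.0
 row [197, 196, 195, 195, 194, 194, 198, 143, 124, 137, 144, 193, 210, 219, 228, 230, 234, 237, 238, 238, 236, 231, 225, 220, 211, 194, 168, 186, 194, 194, 194, 196, 196, 198, 191] 
 col [146, 196, 196, 195, 194, 196, 196, 191, 153, 158, 179, 214, 226, 237, 240, 240, 236, 233, 224, 152, 142, 131, 112, 104, 105, 105, 140, 196]
wrist [ 0.73192378 -0.15529179  0.049     ] [ 0.6890044 -0.2083881  0.049    ] pan [ 0.67300241 -0.15599422]
```

Run:
```python
from station import r
print(r.sense()["joint_vel"].round(2)); print(r.hand_in())
```

```text
[0.06 0.07 0.17 0.04 0.06 0.03]
the job is handed in; nothing more can be done
None
```

I handed the job in with the scoop holding all five walnuts, level and still, about 15 cm above the bench and within about 5 mm of the bowl's centre; the tray is empty, and the bowl and bystanders look undisturbed in the last pictures.

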